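# Tip dried clay into the bench mill and hold its dead-man paddle at half travel

### The job

Lift the bar handle of the mill's hinged loading tray to tip all three dried clay lumps into the hopper, then swing the tray gently back down flat and let go of it. Only when that is done, press the spring-loaded dead-man paddle on the separate pedestal down to half of its travel (where the mill runs), never to the bottom, and finish while still holding it there with the fingers. Do not knock over or push away the jars and other things standing about.

Things in the scene. Friction and masses are not known exactly. Their poses are not given: they have to be found in the camera images.
- mill: Grey bench mill, fixed; foot 106 x 282 mm. Origin: table height, middle of the foot, directly below the tray's hinge; y along the foot, z up. Hopper at -y (robot's right), open on top: inside 92 mm wide in x, y from -133 to -3 mm, side walls up to z = 117 mm, end wall at y = -136 mm up to 142 mm, two steel rolls at the bottom (tops at 37 mm). At +y the loading tray lies over the motor.
- tray (a joint): Hinge of the loading tray, rad: 0 = lying flat on its rest, grows as the free end (+y of the mill) is lifted up and over towards the hopper, stop at 1.25. It falls back by its own weight (220 g) if let go. The lumps start to slide off at about 0.45 to 0.65, and at 1.0 they all go.
- tray_hinge (a point): Middle of the tray's hinge axis, 118 mm above the table, on the hopper's edge; the axis runs along the mill's x. Tray: aluminium, 98 x 136 mm, side walls 20 mm and end wall 18 mm high, open towards the hopper.
- tray_bar (a point): Middle of the tray's bar handle: round steel bar, 10 mm thick, 78 mm clear between its uprights, parallel to the hinge axis. Tray flat: 124 mm from the hinge along the mill's +y, 52 mm above it (170 mm above the table); free below for 30 mm. Gripped from above with a finger on either side, it turns easily between the pads, so the gripper need not tilt while the bar goes round the hinge.
- hopper_mouth (a point): Middle of the hopper's mouth, at the height of its side walls (117 mm above the table).
- lump_1: Flat dried lump of clay, 37 x 47 x 15 mm, about 50 g, lying on the tray nearest the hopper. Origin: centre of its underside.
- lump_2: Dried lump of clay like lump_1, lying on the tray near the bar.
- lump_3: Dried lump of clay like lump_1, lying on the tray near the bar, beside lump_2.
- control: Pedestal of the dead-man paddle: grey box 104 x 60 mm, its top 67 mm above the table, on a 120 x 86 mm foot, fixed to the table. Origin: under the middle of the foot; its -x is the front, where the paddle's free end is; z up.
- paddle (a joint): Hinge of the dead-man paddle, rad: 0 = up, where its spring returns it; 0.5 = pressed to the bottom (paddle level). Half travel is 0.25; the mill runs between 0.17 and 0.33. Pressing at the pad takes about 3 N at first, 6 N at half and 9 N at the bottom.
- paddle_pad (a point): Middle of the top face of the black rubber pad (36 x 46 mm) near the paddle's free end: press here, straight down. It moves with the paddle, 85 mm from the hinge axis: 132 mm above the table when up, about 113 mm at half travel, about 92 mm at the bottom. A steel rod across the front edge of the pad stands 4 mm proud.
- paddle_hinge (a point): Middle of the paddle's hinge axis (along the pedestal's y), 42 mm behind the pedestal's origin and 85 mm above the table.
- pink_pot: Bystander: small paint pot, 45 x 63 mm high, between mill and pedestal. Origin: centre of its underside.
- green_vial: Bystander: little vial, 21 x 54 mm high, at the front edge. Origin: centre of its underside.
- orange_jar: Bystander: squat paint jar, 50 x 67 mm high, left of the mill. Origin: centre of its underside.
- magenta_jar: Bystander: paint jar, 72 x 113 mm high, behind the pedestal. Origin: centre of its underside.
Things that resemble listed ones, but are neither listed nor needed, are in the scene too. Leave any red look-alike of the lump_1 alone.

How it is judged (in metres and radians):
On the way, in this order (a step that is already met when the one before it is completed fails the run):
1. the tray is tipped (value of joint tray above 0.4 rad), for 0.05 s.
2. all three lumps are in the hopper (x of lump_1 in the frame of mill between -0.048 and 0.048 m and y of lump_1 in the frame of mill between -0.136 and 0.003 m and z of lump_1 in the frame of mill between 0.01 and 0.112 m and x of lump_2 in the frame of mill between -0.048 and 0.048 m and y of lump_2 in the frame of mill between -0.136 and 0.003 m and z of lump_2 in the frame of mill between 0.01 and 0.112 m and x of lump_3 in the frame of mill between -0.048 and 0.048 m and y of lump_3 in the frame of mill between -0.136 and 0.003 m and z of lump_3 in the frame of mill between 0.01 and 0.112 m), for 0.2 s.
3. with the tray back down, the fingers hold the paddle at half travel (value of joint paddle between 0.17 and 0.33 rad and contact force between the fingers and control above 1.5 N and value of joint tray below 0.06 rad), for 0.5 s.
At the end, for the whole second after the job is handed in: All three lumps lie inside the hopper; the tray lies flat (hinge below 0.06 rad) and is not touched; the fingers still press the paddle (more than 1.5 N) and hold it steady between 0.17 and 0.33 rad, around half travel (all of step 2 and all of step 3 and velocity of joint paddle between -0.1 and 0.1 rad/s and contact force between the fingers and mill below 0.1 N); the arm keeps its last pose, push and grip.
It fails at once if the paddle is pushed to the bottom (beyond 0.45 rad) (value of joint paddle above 0.45 rad).
It fails at once if the paddle is pressed while a lump is not in the hopper or the tray is up (value of joint paddle above 0.12 rad and (not ((x of lump_1 in the frame of mill between -0.048 and 0.048 m and y of lump_1 in the frame of mill between -0.136 and 0.003 m and z of lump_1 in the frame of mill between 0.01 and 0.112 m) and (x of lump_2 in the frame of mill between -0.048 and 0.048 m and y of lump_2 in the frame of mill between -0.136 and 0.003 m and z of lump_2 in the frame of mill between 0.01 and 0.112 m) and (x of lump_3 in the frame of mill between -0.048 and 0.048 m and y of lump_3 in the frame of mill between -0.136 and 0.003 m and z of lump_3 in the frame of mill between 0.01 and 0.112 m)) or value of joint tray above 0.1 rad)).
It fails at once if the tray is slammed down (velocity of joint tray below -4.5 rad/s).
It fails at once if a bystander is pushed more than 30 mm (distance of any of pink_pot, green_vial, orange_jar, magenta_jar from where it was at the start of the episode above 0.03 m).
It fails at once if a standing bystander is knocked over (angle between any of pink_pot, green_vial, orange_jar, magenta_jar's own z axis and vertical above 0.5 rad).
It also fails if it takes over 48 s, if anything falls off the work surface, if the arm or the gripper's body presses on something with over 40 N, if the wrist force passes 120 N, or if a joint passes its speed limit or range.

### The arm

A 6-joint arm with a two-finger parallel gripper is mounted at the origin on a cart in front of the work surface, level with it; the furniture and walls round the work are solid. World frame = base frame: x ahead of the robot, y to its left, z up, the work surface at z = 0. Lengths are in mm, angles in rad, forces in N, time in s.
With the tool pointing down it reaches from about 400 to 925 mm from the base axis. Payload 12.5 kg.
Tool frame: the origin (TCP) lies midway between the tips of the shut fingers; the grasp point (between the pads) lies 19 mm behind it; z points along the fingers, y is the line along which they close (so a half turn about z gives the same grasp; the last joint's range is limited). The gripper opens to 95 mm and grips with 3 to 60 N. Pads are 20 mm wide; open, the fingers measure 119 mm over their backs; the gripper's body (75 mm by 180 mm) begins 59 mm behind the grasp point.
Start: joints at [1.147, 0.491, 1.559, -0, 1.092, -0.106], TCP at [195.282, 593.727, 214.661] pointing down, gripper open.
Joint ranges: [-3.1, 3.1], [-0.84, 2.19], [0.05, 2.79], [-1.13, 4.28], [0.06, 2.93], [-2.69, 2.69]. Speed limits (rad/s): [2.22, 2.22, 2.79, 3.14, 3.14, 3.14].

### API

Orientations are given as [roll, pitch, yaw] about the fixed x, y, z axes, in that order (R = Rz(yaw) Ry(pitch) Rx(roll)).
In Python, from cell import state, read_camera, camera_info, env gives the robot as it stands.
- The arm moves only by the tool move_arm, never from a script. Its argument "commands" is a list of rows, each a list of 3 entries, a list of its own where there are three numbers: the shift along the world's x, y, z in cm, then the turn, a rotation vector about the world's x, y, z in degrees, then the opening, from 0 (shut) to 1 (fully open). A call has 1 to 10 rows; each row shifts and turns the commanded pose from where the row before left it; what a row does not reach is not made up. A row lasts 1/10 s, in which the tool goes at most 50 mm and 8.59 degrees, less where a joint would pass 70% of its speed; a pose out of reach is approached as far as the arm can. A call with a gripper value outside its range is refused whole. The fingers move at their own pace and stop on an object; the grip force is fixed at half the most. Time passes only in rows, so rows that do not move let the fingers close. It gives the time, the measured TCP pose, the force, the opening and the grip force at its end, in the units of the state.
- state(): the state, without advancing time (a new reading comes with each control period).
- read_camera(name): name is "side" or "top"; returns the picture (480x640x3 uint8, blue, green, red); there is no depth.
- camera_info(name): a dict with "K" (3x3 intrinsics, pixels), "cam_to_world" (4x4, takes a point from camera to world coordinates). Camera axes: x right, y down, z forward; pixel columns grow to the right and rows downward; lengths in mm; the calibration is good to about 2 mm. A picture is of the moment at which its call begins. camera_info takes no time and is no camera call.
- env.job_done(): hands the job in; it is judged then, once.
The state is a dict: "t": time; "joints": joint angles; "qvel": joint speeds; "tau": joint torques, N m; "eef_pos": TCP position; "tcp_rot": TCP orientation; "ft_force": force on the tool from outside, world axes, zero at the start; "moment": the same for the moment, N m; "opening": opening from 0.0 (shut) to 1.0 (fully open); "grip_force": force on a finger pad.
Only numpy, scipy, OpenCV 4.12 (cv2) and the standard library are available. Lean on these libraries where they do the work, as an engineer would, in place of code of your own. Each camera call takes 0.05 s, during which the arm holds its last target. There are 200 camera calls.

## Working session

There is one attempt and no reset: what is moved stays moved. The work goes in short steps, Python scripts to look and compute and a tool call to move; the robot and the scene stay as the last step left them, time stands still between calls to the robot, and variables do not carry over. Pictures are saved under pics/ and viewed, at most 10 in all, crops included, and the job is handed in when it is done.

Besides the shell and the picture viewer there is one more tool, called as name([rows], argument=value, ...), one row to a line, values as JSON. move_arm: Moves the arm, as the interface text tells. Its arguments: {"type":"object","properties":{"commands":{"type":"array"}},"required":["commands"]}

```bash
mkdir -p pics; python3 - <<'E'
from cell import state, read_camera, camera_info
import cv2,numpy as np
np.set_printoptions(precision=4,suppress=True)
for n in("top","side"):
    cv2.imwrite(f"pics/{n}0.png",read_camera(n)); c=camera_info(n); print(n,np.array(c["K"]),np.array(c["cam_to_world"]))
print(state())
E
```

```text
top [[456.1919   0.     324.221 ]
 [  0.     456.1919 238.8629]
 [  0.       0.       1.    ]] [[   0.0065   -0.9956    0.0939  422.0094]
 [  -0.9994   -0.0032    0.0351   73.2912]
 [  -0.0346   -0.0941   -0.995  1184.8558]
 [   0.        0.        0.        1.    ]]
side [[590.3356   0.     323.627 ]
 [  0.     590.3356 233.376 ]
 [  0.       0.       1.    ]] [[  -0.9999   -0.0023    0.0102  521.033 ]
 [  -0.0098    0.5342   -0.8453 1567.5284]
 [  -0.0035   -0.8454   -0.5342 1039.0233]
 [   0.        0.        0.        1.    ]]
{'t': 0.1, 'joints': array([ 1.1474,  0.4915,  1.5594,  0.    ,  1.0917, -0.1056]), 'qvel': array([ 0.0006, -0.0006, -0.0019, -0.0012, -0.0014,  0.0012]), 'tau': array([  0.0031, -61.3628, -25.861 ,   0.0694,   0.047 ,  -0.0001]), 'eef_pos': array([195.2005, 593.5022, 214.1154]), 'tcp_rot': array([-3.1406, -0.0001,  2.8238]), 'ft_force': array([ 0.3667, -0.5698,  0.3598]), 'moment': array([-0.0242,  0.0177,  0.0045]), 'grip_force': 0.0, 'opening': 1.0030475923953523}
```

View pics/top0.png

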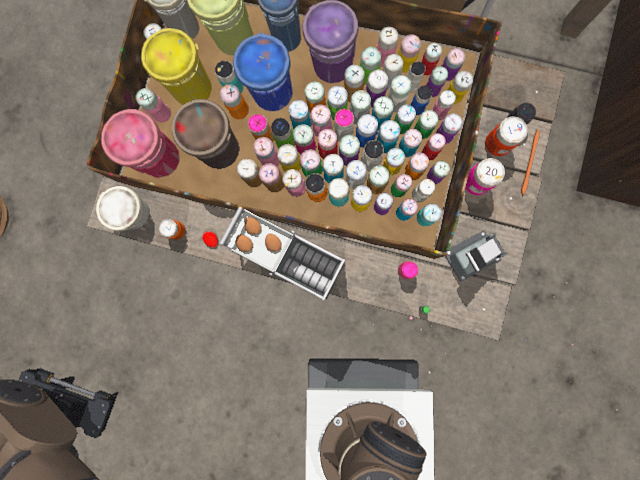

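View pics/side0.png

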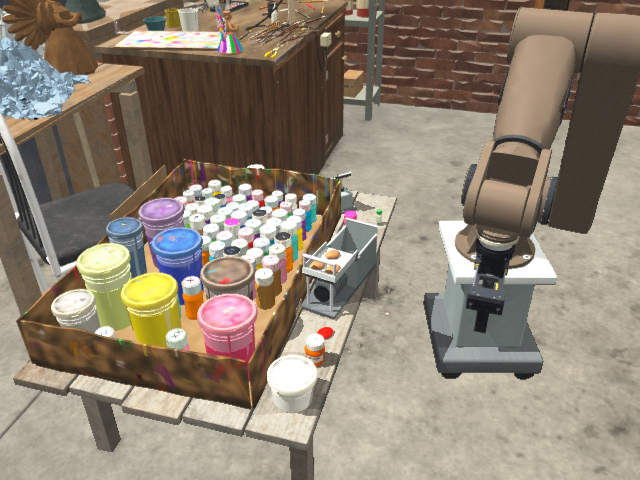

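The top view shows the mill around (283,255), with the tray at its left end near (250,240), and the pedestal near (475,255). In the side view the mill is around (340,265), and the pedestal is partly hidden near (345,190). I'll zoom in on both.

```bash
python3 - <<'E'
import cv2,numpy as np
t=cv2.imread("pics/top0.png");s=cv2.imread("pics/side0.png")
R=lambda a,f:cv2.resize(a,None,fx=f,fy=f,interpolation=cv2.INTER_CUBIC)
a=R(t[200:305,210:350],4)
b=R(t[220:290,440:510],4)
c=R(s[210:320,290:390],5)
d=R(s[160:230,320:400],5)
im=np.zeros((420+0,560+240,3),np.uint8); im[:420,:560]=a; im[:240,560:]=R(t[225:285,445:505],4)
cv2.imwrite("pics/c1.png",im)
im=np.zeros((550,800,3),np.uint8); im[:550,:500]=c; im[:280,500:800]=R(s[160:216,325:385],5)
cv2.imwrite("pics/c2.png",im)
E
```

```text
(no output)
```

View pics/c1.png

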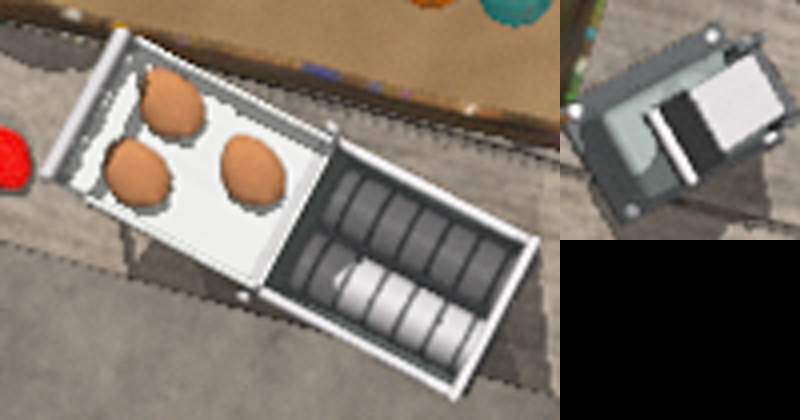

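View pics/c2.png

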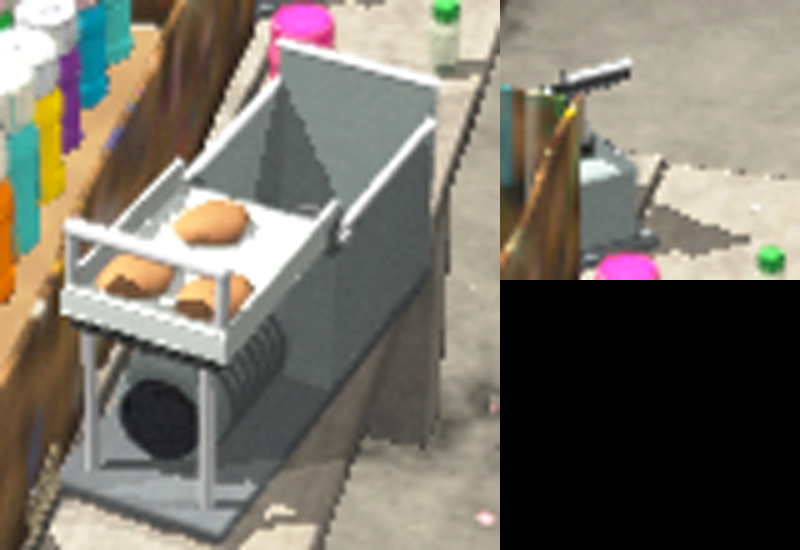

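The top crop shows the bar from pixel (222,244) to (240,208). The hinge pins are at (293,232) and (271,274), and the pad is at about (478,259) with the free end towards the left. The side crop shows the bar from (304,256) to (335,265), with the rod tips near (336,178) and (351,172). Next I'll triangulate these points.

```bash
cat > h.py <<'E'
from cell import *
import numpy as np,cv2
np.set_printoptions(precision=1,suppress=True)
def ray(n,p):
    c=camera_info(n);M=np.array(c["cam_to_world"]);d=M[:3,:3]@np.linalg.inv(np.array(c["K"]))@[p[0],p[1],1]
    return M[:3,3],d/np.linalg.norm(d)
def plane(n,p,z):
    o,d=ray(n,p);return o+d*(z-o[2])/d[2]
def tri(pt,ps):
    o,d=ray("top",pt);q,e=ray("side",ps)
    a=np.linalg.lstsq(np.c_[d,-e],q-o,rcond=None)[0];A=o+a[0]*d;B=q+a[1]*e
    return (A+B)/2,np.linalg.norm(A-B)
E
python3 - <<'E'
from h import *
for k,a,b in[("bar far",(240.5,208),(304,255.6)),("bar near",(222,243.75),(335,265.4)),("pin far",(293.25,232.5),(326.4,242.6)),("pin near",(271.25,274),(358,257.6)),("rod far",(468.75,253),(337,178)),("rod near",(477.5,270),(351.4,172.4))]: print(k,*tri(a,b))
T=[plane("top",p,170) for p in((240.5,208),(222,243.75))];print("bar@170",T,(T[0]+T[1])/2)
T=[plane("top",p,118) for p in((293.25,232.5),(271.25,274))];print("hinge@118",T,(T[0]+T[1])/2)
B=[plane("top",(445+(x-560)/4,225+y/4),10) for x,y in((575,112),(712,35),(770,137),(632,210))]
B=np.array(B);print("bolts",B,B.mean(0),np.degrees(np.arctan2(*(B[1]-B[0]+B[2]-B[3])[[1,0]])))
print("pad",plane("top",(478.2,258.8),132))
R=[plane("top",p,136) for p in((468.75,253),(477.5,270))];print("rod@136",R,sum(R)/2)
for n,p in(("pot",(408,270)),("vial",(425,310))):print(n,plane("top",p,60))
E
```

```text
bar far [587.6 299.5 169.1] 0.09570310105586832
bar near [506.7 340.1 166.9] 0.9146202478741186
pin far [532.9 182.6 133.7] 5.834588849199553
pin near [441.4 234.4 118.2] 3.514386753022173
rod far [ 493.3 -221.4  130. ] 6.409980488672121
rod near [ 449.3 -235.6  144.5] 3.240417063085786
bar@170 [array([587.4, 299.3, 170. ]), array([506. , 339.3, 170. ])] [546.7 319.3 170. ]
hinge@118 [array([537.5, 184.1, 118. ]), array([439.6, 234.6, 118. ])] [488.6 209.4 118. ]
bolts [[ 497.6 -204.1   10. ]
 [ 547.4 -291.9   10. ]
 [ 482.2 -326.7   10. ]
 [ 435.4 -238.8   10. ]] [ 490.7 -265.4   10. ] -61.21949005044523
pad [ 476.8 -241.7  132. ]
rod@136 [array([ 489.7, -219.5,  136. ]), array([ 451.2, -238.3,  136. ])] [ 470.4 -228.9  136. ]
pot [452.3 -92.6  60. ]
vial [ 355.8 -132.6   60. ]
```

move_arm([
  [[1, -0.8, 1], [0, 0, -0.9], 1],
  [[2.8, -2.2, 1], [0, 0, -0.9], 1],
  [[3.5, -2.7, 1], [0, 0, -1], 1],
  [[3.5, -2.7, 0.6], [0, 0, -1], 1],
  [[3.5, -2.7, 0], [0, 0, -1], 1],
  [[3.5, -2.7, 0], [0, 0, -1], 1],
  [[3.5, -2.7, 0], [0, 0, -1], 1],
  [[3.5, -2.7, 0], [0, 0, -1], 1],
  [[3.5, -2.7, 0], [0, 0, -1], 1],
  [[2.5, -2, 0], [0, 0, -0.5], 1],
])

```text
t: 1.1
eef_pos: [505.5, 352.1, 251.3]
tcp_rot: [3.141, 0.001, 2.659]
ft_force: [0.0, 0.4, 0.5]
opening: 0.997
grip_force: 0.0
```

move_arm([
  [[2, -1.6, 0], [0, 0, 0], 1],
  [[1.5, -1.3, 0], [0, 0, 0], 1],
  [[0.8, -0.7, 0], [0, 0, 0], 1],
  [[0, 0, 0], [0, 0, 0], 1],
  [[0, 0, 0], [0, 0, 0], 1],
])

```text
t: 1.6
eef_pos: [545.7, 319.1, 250.8]
tcp_rot: [3.141, -0.0, 2.662]
ft_force: [-0.2, 0.5, -0.6]
opening: 0.998
grip_force: 0.0
```

```bash
python3 - <<'E'
from h import *
s=state();print(s["t"],s["eef_pos"],np.degrees(s["tcp_rot"]),s["opening"])
R=lambda a,f:cv2.resize(a,None,fx=f,fy=f,interpolation=cv2.INTER_CUBIC)
im=np.zeros((400,800,3),np.uint8); im[:,:400]=R(read_camera("top")[180:280,205:305],4);im[:,400:]=R(read_camera("side")[190:290,280:380],4)
cv2.imwrite("pics/a1.png",im)
E
```

```text
1.6 [545.7 319.1 250.8] [180.   -0.  152.5] 0.9979730727585043
```

View pics/a1.png

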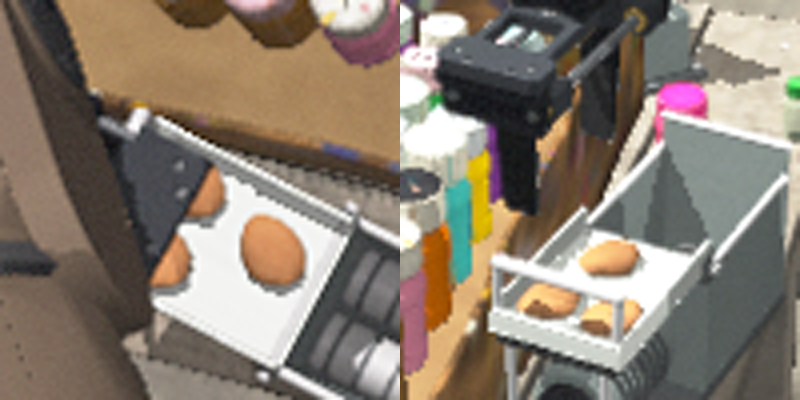

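The crop shows the open fingers straddling the bar in line. The tip midpoint, about (320,233) in the side view, sits directly above the bar's middle. I'll descend and grip.

move_arm([
  [[0.1, 0, -1.5], [0, 0, 0], 1],
  [[0, 0, -2], [0, 0, 0], 1],
  [[0, 0, -2], [0, 0, 0], 1],
  [[0, 0, -2], [0, 0, 0], 1],
  [[0, 0, -1.2], [0, 0, 0], 1],
  [[0, 0, -0.7], [0, 0, 0], 1],
  [[0, 0, 0], [0, 0, 0], 0.5],
  [[0, 0, 0], [0, 0, 0], 0.3],
  [[0, 0, 0], [0, 0, 0], 0.2],
  [[0, 0, 0], [0, 0, 0], 0.15],
])

```text
t: 2.7
eef_pos: [547.5, 318.9, 157.4]
tcp_rot: [3.141, 0.001, 2.662]
ft_force: [-0.0, 0.6, -0.5]
opening: 0.717
grip_force: 0.0
```

move_arm([
  [[0, 0, 0], [0, 0, 0], 0.1],
  [[0, 0, 0], [0, 0, 0], 0.05],
  [[0, 0, 0], [0, 0, 0], 0],
  [[0, 0, 0], [0, 0, 0], 0],
  [[0, 0, 0], [0, 0, 0], 0],
])

```text
t: 3.2
eef_pos: [547.3, 318.7, 156.6]
tcp_rot: [3.142, -0.0, 2.661]
ft_force: [0.2, 0.2, 0.3]
opening: 0.303
grip_force: 0.0
```

move_arm([
  [[0, 0, 0], [0, 0, 0], 0],
  [[0, 0, 0], [0, 0, 0], 0],
  [[0, 0, 0], [0, 0, 0], 0],
  [[0, 0, 0], [0, 0, 0], 0],
  [[0, 0, 0], [0, 0, 0], 0],
  [[0, 0, 0], [0, 0, 0], 0],
])

```text
t: 3.8
eef_pos: [548.1, 320.2, 157.3]
tcp_rot: [3.138, 0.001, 2.661]
ft_force: [2.9, 8.0, 0.1]
opening: 0.098
grip_force: 30.0
```

move_arm([
  [[-0.1, -0.2, 0.96], [0, 0, 0], 0],
  [[-0.24, -0.46, 0.92], [0, 0, 0], 0],
  [[-0.27, -0.52, 0.87], [0, 0, 0], 0],
  [[-0.3, -0.59, 0.83], [0, 0, 0], 0],
  [[-0.33, -0.64, 0.77], [0, 0, 0], 0],
  [[-0.36, -0.69, 0.72], [0, 0, 0], 0],
  [[-0.38, -0.74, 0.65], [0, 0, 0], 0],
  [[-0.4, -0.78, 0.58], [0, 0, 0], 0],
])

```text
t: 4.6
eef_pos: [523.8, 273.0, 221.7]
tcp_rot: [3.137, 0.002, 2.661]
ft_force: [1.7, 7.1, 6.4]
opening: 0.1
grip_force: 30.0
```

move_arm([
  [[-0.43, -0.83, 0.51], [0, 0, 0], 0],
  [[-0.44, -0.85, 0.44], [0, 0, 0], 0],
  [[-0.45, -0.88, 0.36], [0, 0, 0], 0],
  [[-0.47, -0.91, 0.28], [0, 0, 0], 0],
  [[-0.47, -0.92, 0.2], [0, 0, 0], 0],
  [[-0.48, -0.93, 0.12], [0, 0, 0], 0],
  [[0, 0, 0], [0, 0, 0], 0],
  [[0, 0, 0], [0, 0, 0], 0],
  [[0, 0, 0], [0, 0, 0], 0],
  [[0, 0, 0], [0, 0, 0], 0],
])

```text
t: 5.6
eef_pos: [495.8, 219.0, 239.7]
tcp_rot: [3.141, 0.0, 2.661]
ft_force: [-1.1, 3.3, 9.3]
opening: 0.095
grip_force: 30.0
```

```bash
python3 - <<'E'
from h import *
R=lambda a,f:cv2.resize(a,None,fx=f,fy=f,interpolation=cv2.INTER_CUBIC)
im=np.zeros((480,800,3),np.uint8); im[:,:400]=R(read_camera("top")[200:320,240:340],4);im[:,400:]=R(read_camera("side")[190:310,290:390],4)
cv2.imwrite("pics/a2.png",im)
E
```

```text
(no output)
```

View pics/a2.png

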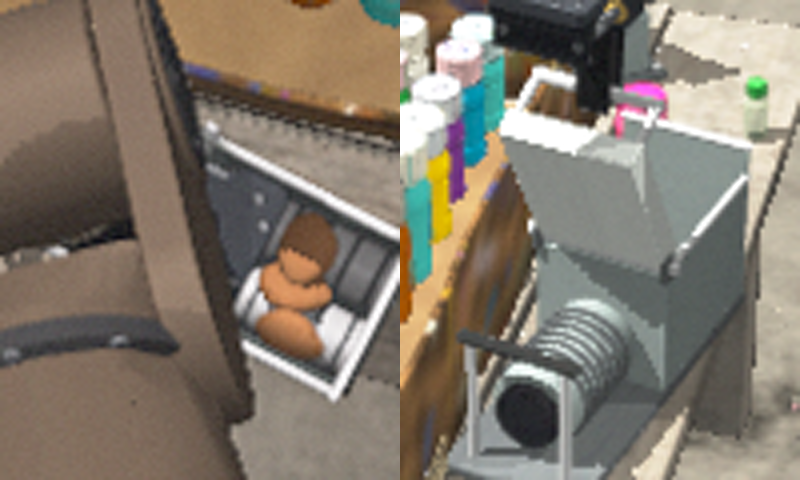

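All three brown lumps lie in the hopper, around crop pixel (295,290) in the top view. The tray stands at about 63°. I'll swing it back down.

move_arm([
  [[0.48, 0.93, -0.12], [0, 0, 0], 0],
  [[0.47, 0.92, -0.2], [0, 0, 0], 0],
  [[0.47, 0.91, -0.28], [0, 0, 0], 0],
  [[0.45, 0.88, -0.36], [0, 0, 0], 0],
  [[0.44, 0.85, -0.44], [0, 0, 0], 0],
  [[0.43, 0.83, -0.51], [0, 0, 0], 0],
  [[0.4, 0.78, -0.58], [0, 0, 0], 0],
])

```text
t: 6.4
eef_pos: [527.9, 280.7, 213.1]
tcp_rot: [-3.141, 0.0, 2.662]
ft_force: [0.4, -3.0, -1.2]
opening: 0.096
grip_force: 30.0
```

move_arm([
  [[0.38, 0.74, -0.65], [0, 0, 0], 0],
  [[0.36, 0.69, -0.72], [0, 0, 0], 0],
  [[0.33, 0.64, -0.77], [0, 0, 0], 0],
  [[0.3, 0.59, -0.83], [0, 0, 0], 0],
  [[0.27, 0.52, -0.87], [0, 0, 0], 0],
  [[0.24, 0.46, -0.92], [0, 0, 0], 0],
  [[0.1, 0.2, -0.5], [0, 0, 0], 0],
  [[0, 0, -0.46], [0, 0, 0], 0],
  [[0, 0, 0], [0, 0, 0], 0],
  [[0, 0, 0], [0, 0, 0], 0],
])

```text
t: 7.4
eef_pos: [548.3, 320.3, 157.3]
tcp_rot: [3.137, 0.002, 2.661]
ft_force: [6.3, 5.4, 1.9]
opening: 0.099
grip_force: 30.0
```

move_arm([
  [[0, 0, 0], [0, 0, 0], 0.5],
  [[0, 0, 0], [0, 0, 0], 0.5],
  [[0, 0, 0], [0, 0, 0], 0.5],
  [[0, 0, 0], [0, 0, 0], 0.5],
  [[0, 0, 0], [0, 0, 0], 0.5],
  [[0, 0, 0.5], [0, 0, 0], 0.5],
  [[0, 0, 1.5], [0, 0, 0], 0.5],
  [[0, 0, 2.5], [0, 0, 0], 0.5],
  [[0, 0, 3], [0, 0, 0], 0.5],
  [[0, 0, 2.5], [0, 0, 0], 0.5],
])

```text
t: 8.4
eef_pos: [547.3, 318.8, 258.6]
tcp_rot: [3.141, 0.0, 2.661]
ft_force: [0.3, -0.2, -0.3]
opening: 0.5
grip_force: 0.0
```

move_arm([
  [[-0.6, -1.8, 0], [0, 0, -3], 0],
  [[-0.6, -3.5, 0], [0, 0, -3], 0],
  [[-0.6, -4.9, 0], [0, 0, -3], 0],
  [[-0.6, -4.9, 0], [0, 0, -3], 0],
  [[-0.6, -4.9, 0], [0, 0, -3], 0],
  [[-0.6, -4.9, 0], [0, 0, -3], 0],
  [[-0.6, -4.9, 0], [0, 0, -3], 0],
  [[-0.6, -4.9, 0], [0, 0, -3], 0],
  [[-0.6, -4.9, 0], [0, 0, -3], 0],
  [[-0.6, -4.9, 0], [0, 0, -3], 0],
])

```text
t: 9.4
eef_pos: [486.7, -128.2, 257.3]
tcp_rot: [3.141, 0.001, 2.136]
ft_force: [0.5, -0.2, 0.3]
opening: 0.002
grip_force: 0.0
```

move_arm([
  [[-0.6, -4.9, 0], [0, 0, -3], 0],
  [[-0.6, -4, 0], [0, 0, -0.5], 0],
  [[0, -2, 0], [0, 0, 0], 0],
  [[0, -0.4, 0], [0, 0, 0], 0],
  [[0, 0, 0], [0, 0, 0], 0],
  [[0, 0, 0], [0, 0, 0], 0],
])

```text
t: 10.0
eef_pos: [475.3, -238.3, 256.8]
tcp_rot: [3.141, -0.0, 2.077]
ft_force: [-0.6, 0.3, 0.3]
opening: 0.004
grip_force: 0.0
```

```bash
python3 - <<'E'
from h import *
print("corner",tri((440,250),(342,182)),[plane("top",(440,250),z) for z in(100,150,190)])
R=lambda a,f:cv2.resize(a,None,fx=f,fy=f,interpolation=cv2.INTER_CUBIC)
t=read_camera("top");s=read_camera("side")
im=np.zeros((560,800,3),np.uint8); im[:280,:400]=R(t[225:295,420:520],4);im[280:,:400]=R(t[200:305,210:360],8/3)[:280,:400];im[:,400:]=R(s[140:280,290:390],4)
cv2.imwrite("pics/a3.png",im)
E
```

```text
corner (array([ 488.1, -150.4,  152.7]), np.float64(14.10263815958627)) [array([ 498.9, -162.4,  100. ]), array([ 495.3, -151.6,  150. ]), array([ 492.5, -142.9,  190. ])]
```

View pics/a3.png

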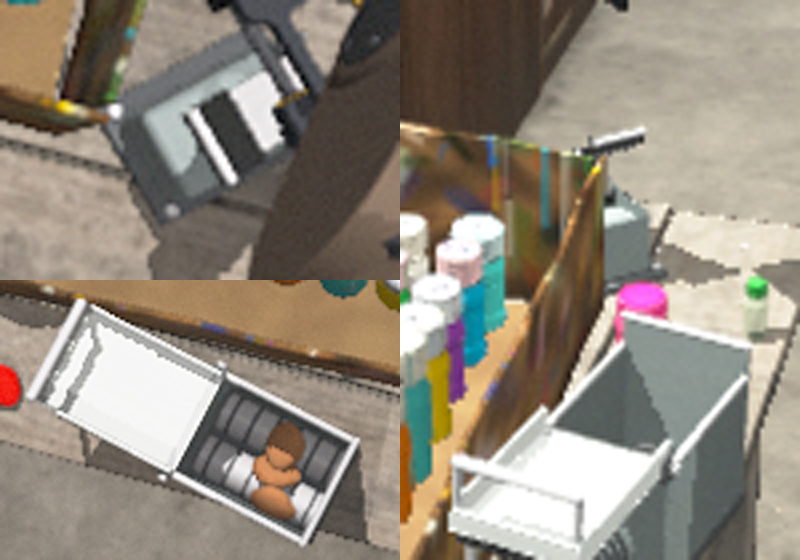

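The tray is flat, the lumps are in the hopper and the box wall (about 150 mm) is below the gripper's body. I'll descend to just above the pad, slightly behind its middle to stay off the rod.

move_arm([
  [[0.15, -0.35, -1.5], [0, 0, 0], 0],
  [[0, 0, -3], [0, 0, 0], 0],
  [[0, 0, -3], [0, 0, 0], 0],
  [[0, 0, -2.2], [0, 0, 0], 0],
  [[0, 0, -1.2], [0, 0, 0], 0],
  [[0, 0, 0], [0, 0, 0], 0],
  [[0, 0, 0], [0, 0, 0], 0],
])

```text
t: 10.8
eef_pos: [477.2, -242.7, 148.4]
tcp_rot: [3.141, 0.001, 2.077]
ft_force: [-0.3, -0.5, -0.3]
opening: 0.002
grip_force: 0.0
```

```bash
python3 - <<'E'
from h import *
R=lambda a,f:cv2.resize(a,None,fx=f,fy=f,interpolation=cv2.INTER_CUBIC)
t=read_camera("top");s=read_camera("side")
im=np.zeros((400,800,3),np.uint8); im[:,:400]=R(t[225:305,435:515],5);im[:,400:]=R(s[130:210,310:390],5)
cv2.imwrite("pics/a4.png",im)
E
```

```text
(no output)
```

View pics/a4.png

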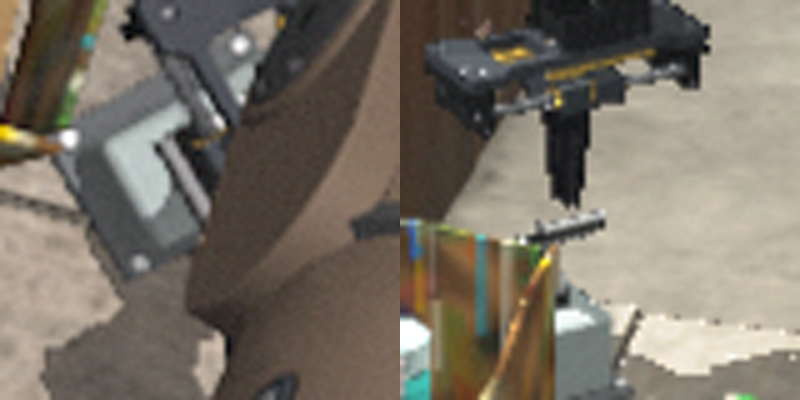

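The shut fingers are centred above the pad and behind the rod, which is at about crop pixel (570,225). I'll press down in small steps.

move_arm([
  [[0, 0, -0.5], [0, 0, 0], 0],
  [[0, 0, -0.5], [0, 0, 0], 0],
  [[0, 0, -0.4], [0, 0, 0], 0],
  [[0, 0, -0.3], [0, 0, 0], 0],
  [[0, 0, -0.2], [0, 0, 0], 0],
  [[0, 0, 0], [0, 0, 0], 0],
  [[0, 0, 0], [0, 0, 0], 0],
])

```text
t: 11.6
eef_pos: [476.9, -242.9, 128.7]
tcp_rot: [3.141, 0.0, 2.077]
ft_force: [-0.7, -0.1, 3.2]
opening: 0.008
grip_force: 1.6
```

move_arm([
  [[0, 0, -0.3], [0, 0, 0], 0],
  [[0, 0, -0.3], [0, 0, 0], 0],
  [[0, 0, -0.2], [0, 0, 0], 0],
  [[0, 0, -0.2], [0, 0, 0], 0],
  [[0, 0, 0], [0, 0, 0], 0],
  [[0, 0, 0], [0, 0, 0], 0],
])

```text
t: 12.2
eef_pos: [476.7, -242.6, 118.5]
tcp_rot: [-3.142, -0.0, 2.077]
ft_force: [-0.0, 1.2, 5.8]
opening: 0.005
grip_force: 2.3
```

move_arm([
  [[0, 0, -0.2], [0, 0, 0], 0],
  [[0, 0, -0.2], [0, 0, 0], 0],
  [[0, 0, -0.1], [0, 0, 0], 0],
  [[0, 0, 0], [0, 0, 0], 0],
  [[0, 0, 0], [0, 0, 0], 0],
  [[0, 0, 0], [0, 0, 0], 0],
])

```text
t: 12.8
eef_pos: [476.6, -242.5, 113.5]
tcp_rot: [-3.142, -0.001, 2.077]
ft_force: [-2.2, 2.3, 5.1]
opening: 0.003
grip_force: 2.6
```

```bash
python3 - <<'E'
from h import *
R=lambda a,f:cv2.resize(a,None,fx=f,fy=f,interpolation=cv2.INTER_CUBIC)
F=[]
for i in range(3):
    t=read_camera("top");s=read_camera("side");F.append(state()["ft_force"])
print(np.array(F),np.mean(F,0),state()["eef_pos"])
im=np.zeros((400,800,3),np.uint8); im[:,:400]=R(t[225:305,435:515],5);im[:,400:]=R(s[130:210,310:390],5)
cv2.imwrite("pics/a5.png",im)
E
```

```text
[[-1.5  2.2  7.1]
 [-1.   1.8  6.2]
 [-1.   2.2  6.5]] [-1.2  2.1  6.6] [ 476.6 -242.5  113.6]
```

View pics/a5.png

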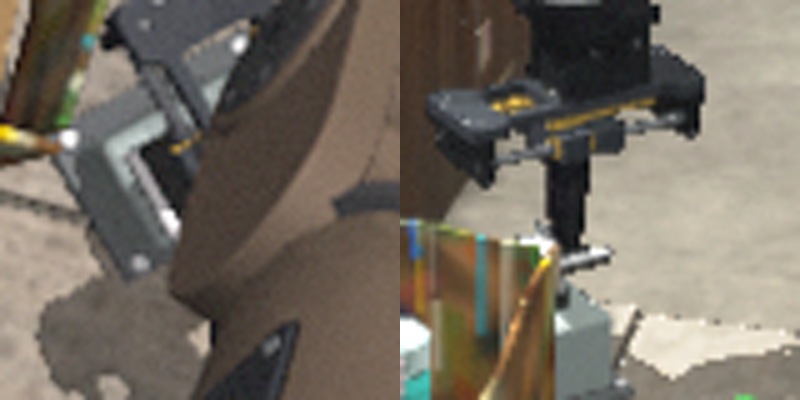

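The rod has dropped about 23 mm in the side view, and the force is 6.6 N. Both fit a paddle angle of about 0.24. I'll nudge down slightly, hold for more than 0.5 s, then hand in.

move_arm([
  [[0, 0, -0.05], [0, 0, 0], 0],
  [[0, 0, 0], [0, 0, 0], 0],
  [[0, 0, 0], [0, 0, 0], 0],
  [[0, 0, 0], [0, 0, 0], 0],
  [[0, 0, 0], [0, 0, 0], 0],
  [[0, 0, 0], [0, 0, 0], 0],
  [[0, 0, 0], [0, 0, 0], 0],
  [[0, 0, 0], [0, 0, 0], 0],
])

```text
t: 13.9
eef_pos: [476.5, -242.5, 113.0]
tcp_rot: [-3.141, -0.001, 2.077]
ft_force: [-0.8, 1.6, 7.0]
opening: 0.005
grip_force: 2.7
```

```bash
python3 -c "
from cell import env,state
print(state()['eef_pos'],state()['ft_force']);print(env.job_done())"
```

```text
[ 476.54681257 -242.47099034  113.02831595] [-0.7597992   1.60323351  7.0102946 ]
the job is handed in; nothing more can be done
None
```

I handed the job in at about 14 s: all three lumps are in the hopper, the tray is back down flat and released, and the fingers are holding the paddle at roughly half travel (about 0.24 rad by my estimate, 7 N); the hand-in returned no verdict.

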